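Wedge the rocking jar box

TASK

The low drawer box with three jars on it rocks because one foot is too short: the square one at the drawer-front end of the side nearest the wedge. With the fingertips, without gripping or lifting anything, push the wooden wedge along the bench, thin end first, under that foot until it just fills the gap and the box stands level; then let go of the wedge and press down with about 10 N on the bare corner of the box's top above that foot to feel that it no longer rocks, pushing the wedge again if it still does. Finish while still pressing on that corner; do not shove the box along the bench or disturb the other things.

Things in the scene. Friction and masses are not known exactly. Their poses are not given: they have to be found in the camera images.
- box: Low drawer box, 200 (x) x 240 (y) mm, top plate 206 x 246, flat top 78 mm above the bench; about 3.5 kg, loose; feet centred at x = +-80, y = +-100 mm: three round, 20 mm across, the short one a 36 mm square pad; underside 24 mm up. Origin: centre of its footprint at bench level; x to the rear (drawer front and knob at -x), y left, z up. Jars 58 mm tall fixed on top at (66,-80), (66,-18), (4,-86).
- foot_edge (a point): Point at bench level under the middle of the short (front-left, square) foot's outer edge, at box (-80, +118) mm. The edge is 36 mm long, along the box's x. With the box level on its other three feet, this foot hangs 6 to 10 mm above the bench (differs each time). The wedge goes in here, along the box's -y; there is free room under the box beyond the foot.
- press_spot (a point): Place to press: bare top at the corner above the short foot, box (-75, +95) mm, 78 mm above the bench when level. Unwedged, 3 to 6 N down here tips the box about the diagonal through the front-right and rear-left feet until the short foot meets the bench (this spot sinks by 5 to 9 mm); let go, it falls back level.
- wedge: Plain wooden wedge lying on the bench, 120 long (own x) x 50 wide (y) mm, 60 g, slides at under 1 N. 3 mm high at the thin end (+x), rising evenly to 20.4 mm at the thick end (-x), a flat upright face. Origin: centre of its underside. Starts left of the box, thin end roughly towards the short foot, 25 to 80 mm off. Snug, 20 to 50 mm of it lie beyond the foot's outer edge.
- wedge_thin (a point): Middle of the thin end's lower edge, at bench level.
- wedge_thick (a point): Middle of the thick end face, 10 mm above the bench: the place to push.
- strip: Bystander: flat wooden strip 110 x 30 x 14 mm of even thickness, lying near the wedge. Origin under its centre.
- jar_low: Bystander: small white lidded jar, 51 mm across, 50 mm tall, beside the wedge's path. Origin under its centre.
- amber: Bystander: amber glass bottle, 60 mm across, 140 mm tall. Origin under its centre.
- jar_tall: Bystander: white lidded jar, 72 mm across, 105 mm tall. Origin under its centre.
- carton: Bystander: cardboard carton 50 x 70 x 100 mm tall. Origin under its centre.
- spatula: Bystander: spatula 190 mm long, lying to the right of the box.
- tin: Bystander: metal tin, 60 mm across, 65 mm tall. Origin under its centre.
There are look-alikes about, which are no part of the job. What is shaped like the wedge but pink or white is not meant.

How it is judged:
At the end, for the whole second after the job is handed in: The fingers press the corner over the short foot (within 80 mm of the spot) with over 5 N; the box stays level within 0.015 rad, that foot bearing on the wedge with over 2 N; the wedge is thin end in, within 0.5 rad of square, untouched; box and wedge at rest (contact force between the fingers and box above 5 N and horizontal distance between the grasp point and press_spot below 0.08 m and z of the grasp point in the frame of box above 0.07 m and contact force between wedge and box above 2 N and contact force between each of the arm, the fingers and wedge below 0.2 N and angle between box's own z axis and vertical below 0.015 rad and horizontal distance between foot_edge and wedge below 0.07 m and angle between the x axis of wedge and the y axis of box, either way round below 0.5 rad and y of wedge_thin in the frame of box below 0.118 m and linear speed of each of box, wedge below 0.01 m/s); the arm keeps its last pose, push and grip.
It fails at once if the box is shoved more than 30 mm along the bench or lifted (distance of box from where it was at the start of the episode above 0.03 m or height (world z) of box above 0.015 m).
It fails at once if the wedge is lifted off the bench or tipped up (height (world z) of wedge above 0.012 m or angle between wedge's own z axis and vertical above 0.3 rad).
It fails at once if another thing is moved by more than 25 mm or lifted (distance of any of strip, jar_low, amber, jar_tall, carton, spatula, tin from where it was at the start of the episode above 0.025 m).
It fails at once if another thing is knocked over (angle between any of jar_low, amber, jar_tall, carton, tin's own z axis and vertical above 0.5 rad).
It also fails if it takes over 51 s, if anything falls off the work surface, if the arm or the gripper's body presses on something with over 40 N, if the wrist force passes 120 N, or if a joint passes its speed limit or range.

ROBOT

A 6-joint arm with a two-finger parallel gripper is mounted at the origin on the work surface. World frame = base frame: x ahead of the robot, y to its left, z up, the work surface at z = 0. Lengths are in m, angles in rad, forces in N, time in s.
With the tool pointing down it reaches from about 0.375 to 0.9 m from the base axis. Payload 3.1 kg.
Tool frame: the origin (TCP) lies between the finger pads; the fingertips stand 25 mm ahead of it and the grasp point (between the pads) lies 6 mm ahead of it; x points along the fingers, y is the direction in which the jaws open and shut, and the axes are right-handed (so a half turn about x gives the same grasp; the last joint's range is limited). The gripper opens to 85 mm and grips with 20 to 120 N. Pads are 22 mm wide; open, the fingers measure 114 mm over their backs; the gripper's body (76 mm by 85 mm) begins 54 mm behind the grasp point. The pads swing forward as they close: fully open they stand 13 mm farther back than shut.
Start: joints at [-1.345, 0.527, 1.433, -0, 1.181, -0.178], TCP at [0.246, -0.575, 0.256] pointing down, gripper open.
Joint ranges: [-3.08, 3.08], [-0.75, 2.2], [0.22, 2.44], [-1.43, 4.57], [0, 2.65], [-2.85, 2.85]. Speed limits (rad/s): [2.79, 2.79, 3.14, 3.14, 3.14, 3.14].

INTERFACE

Orientations are given as a unit quaternion [x, y, z, w].
In Python, from station import manip, viewer, workorder gives the robot as it stands.
- The arm moves only by the shell command python3 -m crank 'ROWS' [FORCE]. ROWS is JSON, one flat list of numbers, 5 for each row, row after row: the opening, from 0 (shut) to 1 (fully open), then the shift along the world's x, y, z in mm, then the turn about the world's z in rad. A call has 1 to 10 rows; each row is the pose to reach, as a shift and turn from the pose commanded when the call began; what a row does not reach only later rows make up. A row lasts 1/8 s, in which the tool goes at most 62.5 mm and 10.7 degrees, less where a joint would pass 70% of its speed; a pose out of reach is approached as far as the arm can. A call with a gripper value outside its range is refused whole. The fingers move at their own pace and stop on an object; FORCE is the grip in N (left out, the last holds). Time passes only in rows, so rows that repeat a pose let the fingers close. It gives the time, the measured TCP pose, the force and the opening at its end, in the units of the state.
- manip.sense(): the state, without advancing time (a new reading comes with each control period).
- viewer.snapshot(name): name is "scene" or "top" or "wrist"; returns a dict with "img" (400x640x3 uint8, red, green, blue), "range_z" (400x640 float32, m along the optical axis (not along the pixel's ray), 0 where there is no reading), "fx", "fy", "cx", "cy" (pixels), "k1" (the pictures are not rectified: a ray, as slopes to the right and down, at radius r is drawn at 1 + k1 r^2 times it, then the intrinsics apply), "origin" and "attitude" of the camera in the world. Camera axes: x right, y down, z forward; pixel columns grow to the right and rows downward; lengths in m; the calibration is good to about 2 mm. A picture is of the moment at which its call begins.
- workorder.sign_off(): hands the job in, once; it reports no verdict.
The state is a dict: "t": time; "q": joint angles; "qd": joint speeds; "tau": joint torques, N m; "tcp_pos": TCP position; "tool_rot": TCP orientation; "force": force on the tool from outside, world axes, zero at the start; "ft_torque": the same for the moment, N m; "finger_gap": opening from 0.0 (shut) to 1.0 (fully open).
Only numpy, scipy, OpenCV 4.12 (cv2) and the standard library are available. Lean on these libraries where they do the work, as an engineer would, in place of code of your own. Each camera call takes 0.05 s, during which the arm holds its last target.

## Working session

There is one attempt and no reset: what is moved stays moved. The work goes in short steps, Python scripts to look and compute and a shell command to move; the robot and the scene stay as the last step left them, time stands still between calls to the robot, and variables do not carry over. Pictures are saved under pics/ and viewed, and the job is handed in when it is done.

```bash
ls; mkdir -p pics
cat > h.py <<'E'
import numpy as np, cv2
from scipy.spatial.transform import Rotation as R
from station import manip, viewer, workorder
def rot(s):
    a=np.array(s["attitude"],float)
    return R.from_quat(a).as_matrix() if a.size==4 else a.reshape(3,3)
def ray(s,u,v):
    K=np.array([[s["fx"],0,s["cx"]],[0,s["fy"],s["cy"]],[0,0,1.]])
    p=cv2.undistortPoints(np.array([[[u,v]]],float),K,np.array([s["k1"],0,0,0.]))[0,0]
    return np.array([p[0],p[1],1.])
def onplane(s,u,v,z=0):
    d=rot(s)@ray(s,u,v);o=np.array(s["origin"]);return o+d*(z-o[2])/d[2]
def pt(s,u,v):
    return np.array(s["origin"])+rot(s)@(ray(s,u,v)*s["range_z"][int(round(v)),int(round(u))])
def save(s,n,crop=None,f=1):
    im=s["img"][:,:,::-1]
    if crop: x0,y0,x1,y1=crop; im=im[y0:y1,x0:x1]
    if f!=1: im=cv2.resize(im,None,fx=f,fy=f,interpolation=cv2.INTER_CUBIC)
    cv2.imwrite("pics/"+n,im)
E
python3 - <<'E'
from h import *
import pickle
for n in ("scene","top","wrist"):
    s=viewer.snapshot(n); save(s,n+"0.png"); pickle.dump(s,open(n+"0.pkl","wb")); print(n,s["origin"],s["attitude"],s["fx"],s["k1"])
print(manip.sense())
E
```

```text
pics
scene [1.2499288  0.45854594 0.71793124] [ 0.39573734  0.80075495 -0.40312062 -0.19919143] 362.4801995579124 0.004467415493716444
top [ 0.51459409 -0.05246856  1.01671429] [-0.69936292  0.71406938 -0.00801249  0.03053229] 364.6769544609164 -0.027449486107956767
wrist [ 0.32076091 -0.5422667   0.3737621 ] [ 0.82363576 -0.54357615 -0.08998306  0.13435831] 337.07574798526 0.009240534440834796
{'t': 0.15, 'q': array([-1.34550154e+00,  5.28263066e-01,  1.43363094e+00,  2.76724887e-06,
        1.18142176e+00, -1.78502414e-01]), 'qd': array([-0.00074797, -0.00417878, -0.00315451,  0.00033711,  0.00145547,
       -0.00086876]), 'tau': array([ 7.08388416e-04, -4.42744589e+01, -1.78276151e+01, -2.44637249e-04,
        5.54567145e-03, -9.93325699e-06]), 'tcp_pos': array([ 0.24547803, -0.57420455,  0.25554467]), 'tool_rot': array([-0.69273023, -0.14240458,  0.69275692, -0.14118645]), 'force': array([-0.40345753, -0.8624898 ,  0.0130394 ]), 'ft_torque': array([0.04621654, 0.01149039, 0.01189963]), 'finger_gap': 0.9985779400820101}
```

View pics/scene0.png

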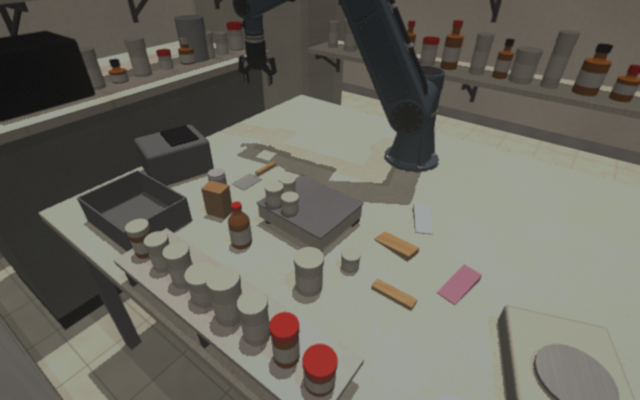

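View pics/top0.png

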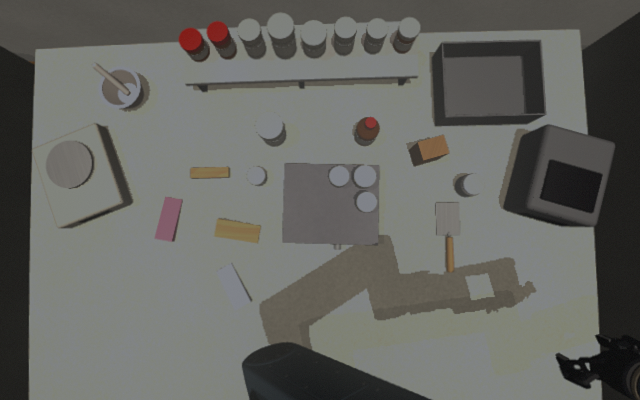

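View pics/wrist0.png

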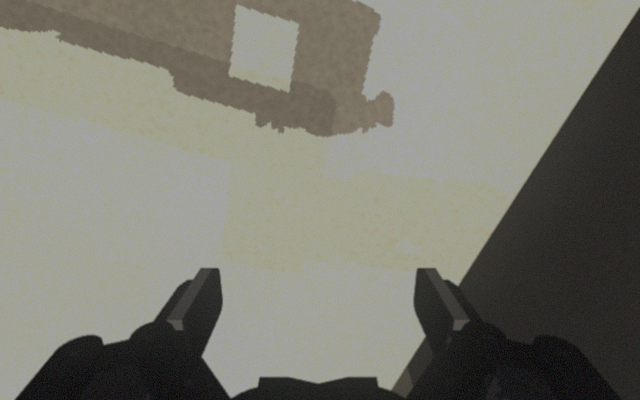

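The top view shows the box at (332,204), with its knob at (337,246), facing the robot. Its short corner is near (290,238).

Wedge candidates:
- Wood at (238,230).
- Wood at (210,172), narrower, so likely the strip.
- Pink at (169,219), excluded by the description.
- White at (235,285), excluded by the description.

I choose (238,230) and will check it in a close crop.

Run:
```python
from h import *
import pickle
t=pickle.load(open("top0.pkl","rb"));c=pickle.load(open("scene0.pkl","rb"))
save(t,"crop_t.png",(180,150,400,260),3.6)
save(c,"crop_s.png",(250,180,450,320),4)
# masks
hsv=cv2.cvtColor(t["img"],cv2.COLOR_RGB2HSV)
m=cv2.inRange(hsv,(8,90,60),(28,255,255))
for ct in cv2.findContours(m,cv2.RETR_EXTERNAL,cv2.CHAIN_APPROX_NONE)[0]:
    if cv2.contourArea(ct)<100: continue
    r=cv2.minAreaRect(ct); print("wood",r)
    for p in cv2.boxPoints(r): print("   ",p.round(1),onplane(t,*p,0.01).round(4), pt(t,*(p*0.8+0.2*np.array(r[0]))).round(4))
# heights around box
H=np.array([[pt(t,u,v)[2] for u in range(270,400)] for v in range(150,262)])
tm=((H>0.066)&(H<0.09)).astype(np.uint8)*255
ct=max(cv2.findContours(tm,cv2.RETR_EXTERNAL,cv2.CHAIN_APPROX_NONE)[0],key=cv2.contourArea)+np.array([270,150])
r=cv2.minAreaRect(ct);print("box",r)
for p in cv2.boxPoints(r): print("  ",p.round(1),onplane(t,*p,0.078).round(4))
print("top z",np.median(H[tm>0]))
```

```text
wood ((450.0, 254.0), (34.0, 6.0), 90.0)
    [447. 237.] [ 0.4698 -0.3884  0.01  ] [ 0.461  -0.3871  0.0178]
    [453. 237.] [ 0.4695 -0.4047  0.01  ] [ 0.4607 -0.4002  0.0173]
    [453. 271.] [ 0.3774 -0.4012  0.01  ] [ 0.3879 -0.3963  0.0205]
    [447. 271.] [ 0.3777 -0.385   0.01  ] [ 0.3882 -0.3834  0.0207]
wood ((237.18919372558594, 230.36485290527344), (43.236934661865234, 17.09749412536621), 9.462321281433105)
    [214.5 235.2] [0.4868 0.2518 0.01  ] [0.4894 0.2378 0.0141]
    [217.3 218.4] [0.5336 0.2436 0.01  ] [0.5266 0.2295 0.0202]
    [259.9 225.5] [0.5115 0.1241 0.01  ] [0.509  0.1376 0.006 ]
    [257.1 242.4] [0.4651 0.1325 0.01  ] [0.4717 0.1442 0.0065]
wood ((209.5, 172.0), (10.0, 37.0), 90.0)
    [191. 167.] [0.6799 0.3179 0.01  ] [0.6757 0.3049 0.0166]
    [228. 167.] [0.6771 0.2123 0.01  ] [0.6738 0.2216 0.0143]
    [228. 177.] [0.6489 0.2125 0.01  ] [ 0.5146 -0.0525  1.0167]
    [191. 177.] [0.6515 0.3179 0.01  ] [0.6532 0.3051 0.016 ]
wood ((432.9906005859375, 147.21697998046875), (19.367835998535156, 27.060028076171875), 74.05460357666016)
    [417.3 141.6] [ 0.
[... 245 characters left out ...]
101  0.1013]
wood ((367.1951904296875, 128.77052307128906), (20.690147399902344, 18.621131896972656), 24.443954467773438)
    [353.9 133. ] [ 0.7638 -0.1424  0.01  ] [ 0.7466 -0.1423  0.0875]
    [361.6 116. ] [ 0.8113 -0.1652  0.01  ] [ 0.7785 -0.1579  0.0985]
    [380.5 124.6] [ 0.7856 -0.2168  0.01  ] [ 0.7607 -0.1961  0.0952]
    [372.8 141.5] [ 0.7383 -0.194   0.01  ] [ 0.73   -0.1818  0.0777]
box ((330.40631103515625, 203.74765014648438), (95.72008514404297, 79.85004425048828), 1.4320961236953735)
   [281.6 242.5] [0.467  0.0567 0.078 ]
   [283.6 162.6] [0.6738 0.0483 0.078 ]
   [379.2 165. ] [ 0.6614 -0.1992  0.078 ]
   [377.3 244.9] [ 0.4564 -0.188   0.078 ]
top z 0.07882517860340588
```

```bash
ls -la pics
```

```text
total 1488
drwxr-xr-x 2 agent agent   4096 Dec  7 13:58 .
drwxr-xr-x 3 agent agent   4096 Dec  7 13:58 ..
-rw-r--r-- 1 agent agent 297651 Dec  7 13:58 crop_s.png
-rw-r--r-- 1 agent agent 217109 Dec  7 13:58 crop_t.png
-rw-r--r-- 1 agent agent 302968 Dec  7 13:58 scene0.png
-rw-r--r-- 1 agent agent 305577 Dec  7 13:58 top0.png
-rw-r--r-- 1 agent agent 384577 Dec  7 13:58 wrist0.png
```

View pics/crop_t.png

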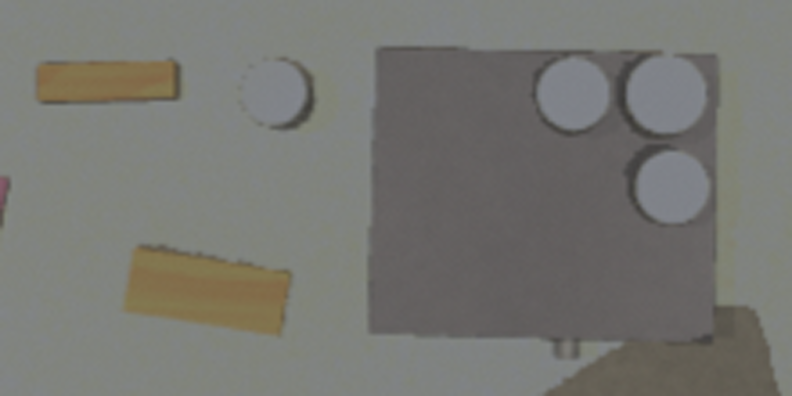

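View pics/crop_s.png

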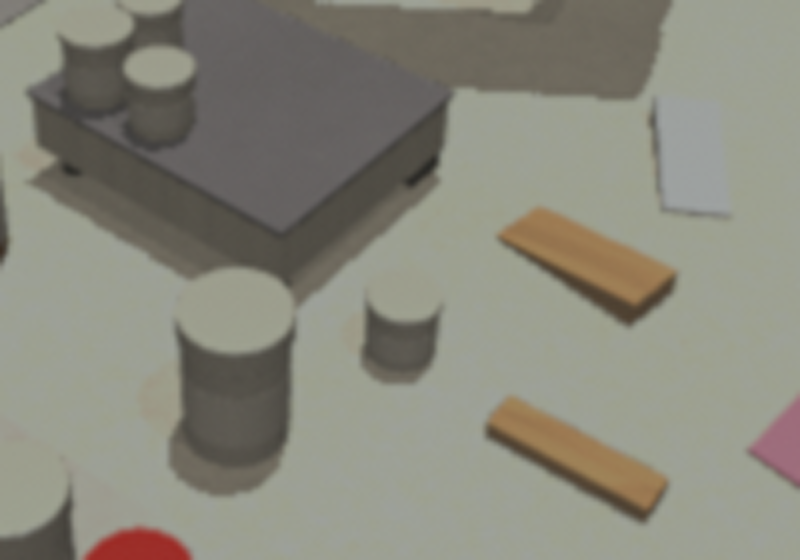

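The crops confirm the choice: the wood at (238,230) tapers, with its thick end on the left (+y) and thin end towards the box. The other wood, at (210,172), is the flat strip. The dark pad of the square foot shows under the box corner on that side.

Run:
```python
from h import *
import pickle
t=pickle.load(open("top0.pkl","rb"))
hsv=cv2.cvtColor(t["img"],cv2.COLOR_RGB2HSV)
c=[onplane(t,214.5,235.2,.0204),onplane(t,217.3,218.4,.0204),onplane(t,259.9,225.5,.003),onplane(t,257.1,242.4,.003)]
tk=(c[0]+c[1])/2; th=(c[2]+c[3])/2
d=(th-tk)[:2]; print("thick",tk,"thin",th,"len",np.linalg.norm(d),"w",np.linalg.norm((c[0]-c[1])[:2]),"dir ang from -y",np.arctan2(d[0],-d[1]))
s=manip.sense(); M=R.from_quat(s["tool_rot"]).as_matrix(); print("toolx",M[:,0],"tooly",M[:,1], "jaw yaw",np.arctan2(M[1,1],M[0,1]))
print("jarlow",pt(t,256,176))
cb=np.array([.5647,-.0706]);a=-.047;Rb=np.array([[np.cos(a),-np.sin(a)],[np.sin(a),np.cos(a)]])
for n,p in dict(foot=(-.08,.118),press=(-.075,.095)).items(): print(n,cb+Rb@np.array(p))
```

```text
thick [0.51027789 0.24448135 0.0204    ] thin [0.48803208 0.12960994 0.003     ] len 0.11700562396335709 w 0.046801334323001674 dir ang from -y -0.1912905128326769
toolx [-3.82437635e-04  1.68014081e-03 -9.99998515e-01] tooly [ 0.39291169 -0.91957465 -0.00169528] jaw yaw -1.1669999134316127
jarlow [0.64445017 0.12621415 0.04915725]
foot [0.4903323  0.05102831]
press [0.49424618 0.02781879]
```

```bash
python3 -m crank '[0.2,17,53,0,0.1, 0.2,34,107,0,0.2, 0.2,51,160,0,0.3, 0.2,68,214,0,0.4, 0.2,85,267,0,0.5, 0.2,102,320,0,0.6, 0.2,119,374,0,0.7, 0.2,136,427,0,0.8, 0.2,153,480,0,0.9, 0.2,170,534,0,0.976]' && python3 -m crank '[0.2,17,53,0,0, 0.2,34,107,0,0, 0.2,51,160,0,0, 0.2,68,214,0,0, 0.2,85,267,0,0, 0.2,102,320,0,0, 0.2,102,320,0,0]'
```

```text
t: 1.4
tcp_pos: [0.416, -0.039, 0.2564]
tool_rot: [0.545, 0.45, -0.545, 0.451]
force: [-0.1, -0.4, -0.0]
finger_gap: 0.2
t: 2.28
tcp_pos: [0.5183, 0.2828, 0.2559]
tool_rot: [0.545, 0.451, -0.544, 0.451]
force: [-0.5, -1.3, 0.1]
finger_gap: 0.2
```

Run:
```python
from h import *
s=manip.sense(); M=R.from_quat(s["tool_rot"]).as_matrix(); print(np.arctan2(M[1,1],M[0,1]),s["tcp_pos"],s["force"],s["finger_gap"])
w=viewer.snapshot("wrist");save(w,"w1.png")
```

```text
-0.1863354249252877 [0.5182939  0.28277148 0.25588535] [-0.48995596 -1.25392489  0.13305835] 0.1996910143971018
```

View pics/w1.png

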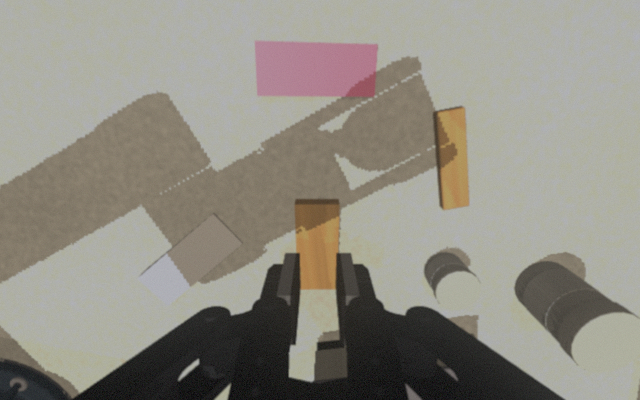

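The wrist view shows the wedge's thick end at about (296..339, 200). It is aligned with the jaws and centred between the fingers. I'll check its position from this view.

Run:
```python
from h import *
w=viewer.snapshot("wrist")
for u,v in((296,200),(339,200.5)): print(onplane(w,u,v,.0204), pt(w,u+(3 if u<310 else -3),v+5))
```

```text
[0.48684295 0.25109242 0.0204    ] [0.48897403 0.24493684 0.0209631 ]
[0.53340341 0.24165823 0.0204    ] [0.5291488  0.23629508 0.01979165]
```

```bash
python3 -m crank '[0.2,0,0,-60,0, 0.2,0,0,-120,0, 0.2,0,0,-180,0, 0.2,0,0,-205,0, 0.2,0,0,-220,0, 0.2,0,0,-223,0, 0.2,0,0,-223,0]'
```

```text
t: 3.25
tcp_pos: [0.5184, 0.2792, 0.0344]
tool_rot: [0.546, 0.45, -0.545, 0.45]
force: [-0.1, 0.0, -0.1]
finger_gap: 0.204
```

```bash
python3 -m crank '[0.2,-2,-10,-2,0, 0.2,-4,-20,-3,0, 0.2,-5,-27,-3,0, 0.2,-7,-35,-3,0.02, 0.2,-9,-43,-3,0.04, 0.2,-10,-51,-3,0.06, 0.2,-12,-59,-3,0.08, 0.2,-13,-67,-3,0.1, 0.2,-15,-75,-3,0.12, 0.2,-16,-80,-3,0.14]'
python3 - <<'E'
from h import *
w=viewer.snapshot("wrist");save(w,"w2.png")
t=viewer.snapshot("top");save(t,"t2.png",(180,150,400,260),3.6)
E
```

```text
t: 4.5
tcp_pos: [0.5013, 0.1987, 0.0303]
tool_rot: [-0.512, -0.487, 0.512, -0.487]
force: [-0.4, 0.3, 1.7]
finger_gap: 0.195
```

View pics/w2.png

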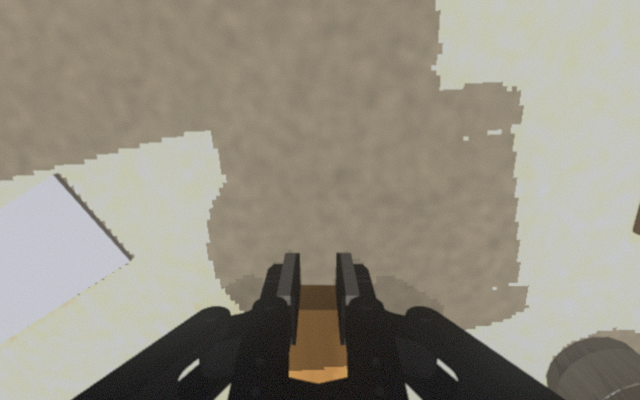

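View pics/t2.png

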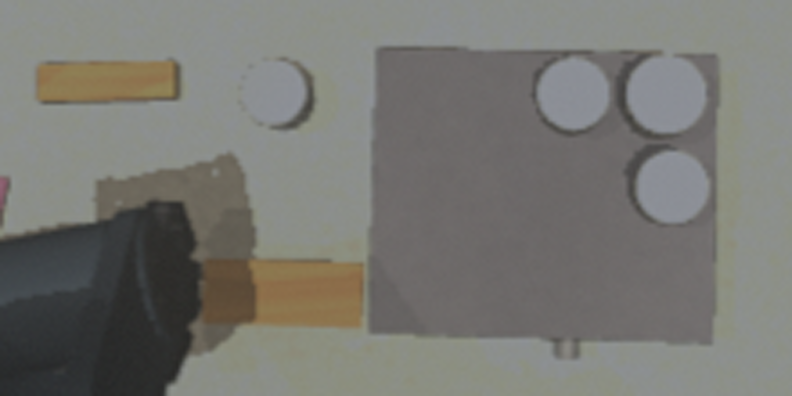

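The wedge is square to the box and its thin end has reached the box edge, at crop pixel (362,293). A small upward force suggests the tips graze the bench, so I raise the tool slightly and push on in steps.

```bash
python3 -m crank '[0.2,0,0,3,0, 0.2,0,-5,3,0, 0.2,-1,-10,3,0, 0.2,-1,-15,3,0, 0.2,-1,-20,3,0, 0.2,-1,-24,3,0, 0.2,-1,-24,3,0]'; python3 -m crank '[0.2,0,-2,0,0, 0.2,0,-4,0,0]';  python3 -m crank '[0.2,0,-2,0,0, 0.2,0,-4,0,0]'; python3 -m crank '[0.2,0,-2,0,0, 0.2,0,-4,0,0]'
```

```text
t: 5.48
tcp_pos: [0.5005, 0.1748, 0.0332]
tool_rot: [-0.512, -0.487, 0.513, -0.487]
force: [-0.4, -0.2, -0.1]
finger_gap: 0.197
t: 5.72
tcp_pos: [0.5005, 0.1713, 0.0332]
tool_rot: [-0.512, -0.487, 0.513, -0.487]
force: [0.8, 1.0, -0.5]
finger_gap: 0.201
t: 5.98
tcp_pos: [0.5006, 0.1672, 0.0333]
tool_rot: [-0.513, -0.487, 0.513, -0.487]
force: [-0.1, 0.1, -0.8]
finger_gap: 0.198
t: 6.22
tcp_pos: [0.5006, 0.1631, 0.0333]
tool_rot: [-0.513, -0.487, 0.513, -0.487]
force: [-0.0, 0.0, -0.2]
finger_gap: 0.202
```

```bash
for i in 1; do :; done; python3 -m crank '[0.2,0,-2,0,0, 0.2,0,-3,0,0]' | grep -E 'tcp|force';  python3 -m crank '[0.2,0,-2,0,0, 0.2,0,-3,0,0]'| grep -E 'tcp|force'; python3 -m crank '[0.2,0,-2,0,0, 0.2,0,-3,0,0]'| grep -E 'tcp|force'
```

```text
tcp_pos: [0.5006, 0.1601, 0.0333]
force: [0.2, 0.1, 0.1]
tcp_pos: [0.5006, 0.1572, 0.0333]
force: [0.5, 0.9, -0.5]
tcp_pos: [0.5009, 0.1549, 0.0334]
force: [0.3, 6.1, -0.4]
```

```bash
python3 -m crank '[0.2,0,0,0,0]' | grep -E 'tcp|force';  python3 -m crank '[0.2,0,-1,0,0,0.2,0,-1,0,0]'| grep -E 'tcp|force'; python3 -c "
from h import *
t=viewer.snapshot('top');save(t,'t3.png',(180,150,400,260),3.6)
t=viewer.snapshot('scene');save(t,'s3.png',(250,150,450,290),4)"
```

```text
tcp_pos: [0.5009, 0.1549, 0.0334]
force: [0.6, 4.6, -0.1]
tcp_pos: [0.501, 0.1544, 0.0334]
force: [0.4, 7.9, -0.3]
```

View pics/t3.png

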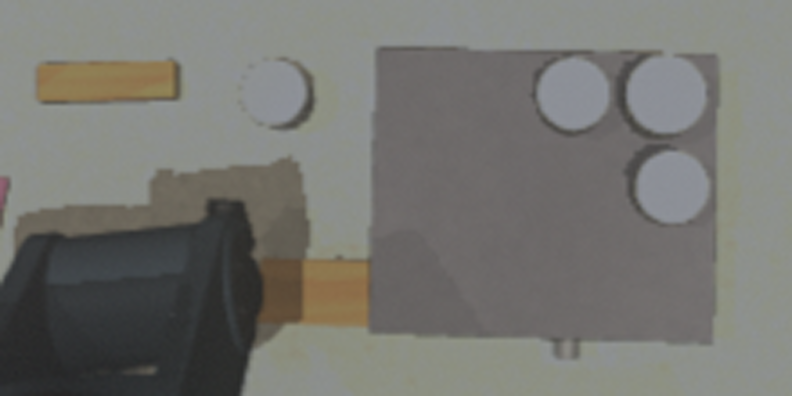

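View pics/s3.png

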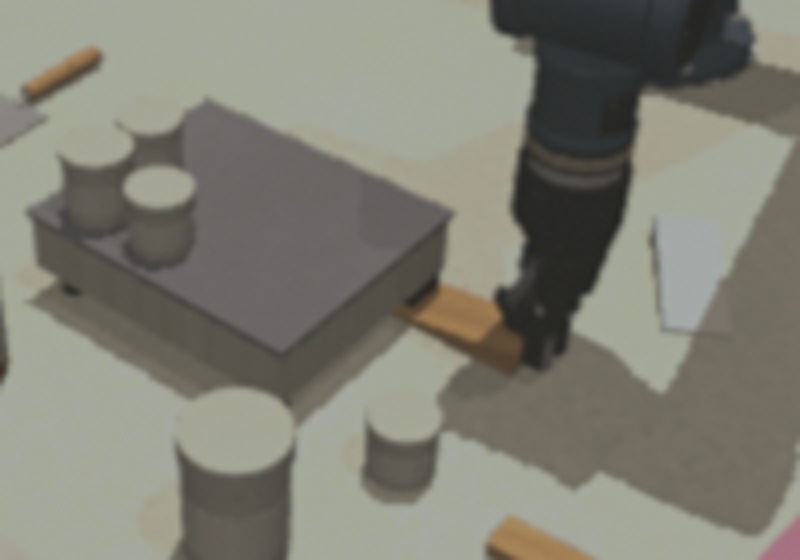

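Force rose to 6–8 N with about 28 mm of the wedge past the foot's edge (within 20–50). In the pictures the foot sits on the wedge and the box hasn't moved. Next I back off and press the corner.

```bash
python3 -m crank '[0.2,0,8,0,0, 0.2,0,25,0,0, 0.2,0,25,60,0, 0.2,0,25,115,0, 0,-2,0,115,0, 0,-4,-50,115,0, 0,-6,-100,115,0, 0,-7,-126,115,0, 0,-7,-126,100,0, 0,-7,-126,85,0]'; python3 -m crank '[0,0,0,0,0, 0,0,0,-4,0, 0,0,0,-8,0, 0,0,0,-8,0]'; python3 -c "
from h import *
t=viewer.snapshot('top');save(t,'t4.png',(180,150,400,260),3.6)
t=viewer.snapshot('scene');save(t,'s4.png',(250,150,450,290),4)"
```

```text
t: 8.7
tcp_pos: [0.4937, 0.0274, 0.118]
tool_rot: [0.513, 0.487, -0.513, 0.487]
force: [-0.1, -0.3, -0.3]
finger_gap: -0.001
t: 9.2
tcp_pos: [0.4935, 0.0275, 0.1102]
tool_rot: [-0.512, -0.487, 0.513, -0.487]
force: [-0.6, 0.1, 1.0]
finger_gap: 0.001
```

View pics/s4.png

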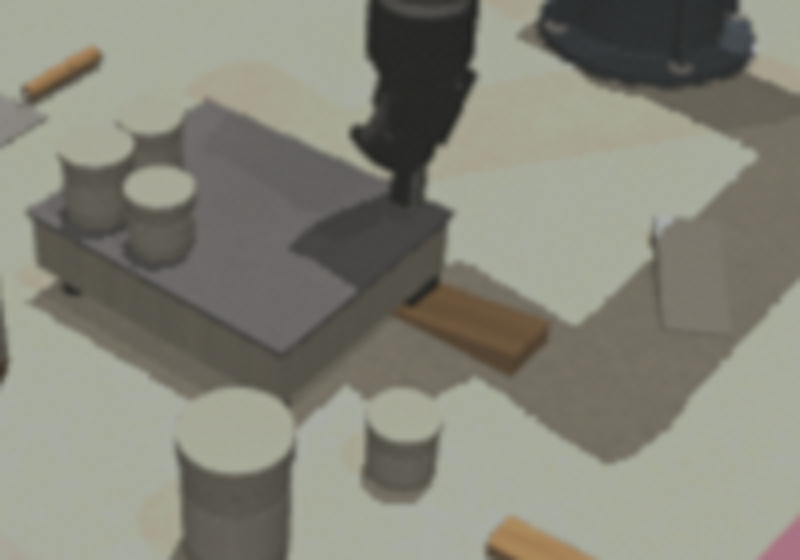

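View pics/t4.png

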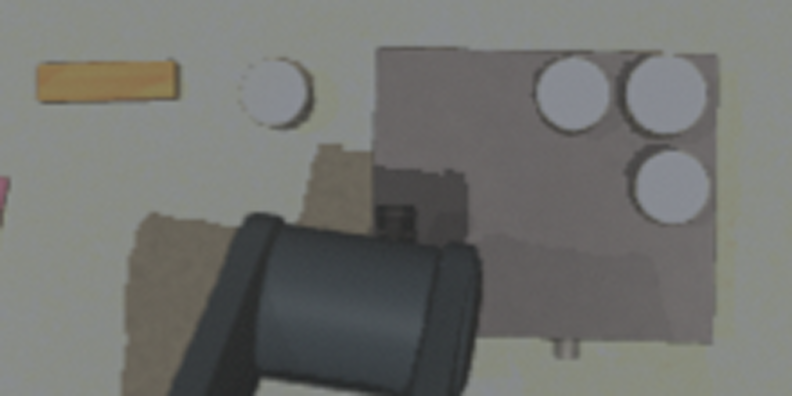

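The shut fingertips hang just above the bare corner, at (405,205) in the scene crop. The wedge stays under the foot and the jars haven't moved. Now I press in 1 mm steps.

```bash
python3 -m crank '[0,0,0,-3,0, 0,0,0,-4,0, 0,0,0,-4,0]'|grep -E 'tcp|force';python3 -m crank '[0,0,0,-1,0, 0,0,0,-1,0]'|grep -E 'tcp|force';python3 -m crank '[0,0,0,-1,0, 0,0,0,-1,0]'|grep -E 'tcp|force'; python3 -m crank '[0,0,0,-1,0, 0,0,0,-1,0]'|grep -E 'tcp|force'
```

```text
tcp_pos: [0.4935, 0.0273, 0.1062]
force: [0.0, 0.6, 0.6]
tcp_pos: [0.4936, 0.0273, 0.1053]
force: [0.3, 1.5, 0.8]
tcp_pos: [0.4935, 0.0273, 0.1042]
force: [0.1, 0.7, 0.3]
tcp_pos: [0.4936, 0.0273, 0.1032]
force: [0.2, -0.1, 0.6]
```

```bash
python3 -m crank '[0,0,0,-1,0, 0,0,0,-1,0]'|grep -E 'tcp|force';python3 -m crank '[0,0,0,-1,0, 0,0,0,-1,0]'|grep -E 'tcp|force'; python3 -m crank '[0,0,0,-0.5,0, 0,0,0,-0.5,0]'|grep -E 'tcp|force'
```

```text
tcp_pos: [0.4936, 0.0273, 0.103]
force: [-1.0, 0.9, 6.4]
tcp_pos: [0.4936, 0.0273, 0.1029]
force: [-3.6, 1.6, 14.2]
tcp_pos: [0.4936, 0.0274, 0.1028]
force: [-3.7, 0.3, 17.6]
```

```bash
python3 -m crank '[0,0,0,1,0, 0,0,0,1,0, 0,0,0,1,0, 0,0,0,1,0]'|grep -E 'tcp|force'
cat > tilt.py <<'E'
from h import *
import pickle
for nm in("top","scene"):
  for s in (pickle.load(open(nm+"0.pkl","rb")),viewer.snapshot(nm)):
    P=np.array([pt(s,u,v) for u in range(200,440,2) for v in range(130,280,2) if s["range_z"][v,u]>0])
    m=(P[:,0]>.47)&(P[:,0]<.65)&(P[:,1]>-.18)&(P[:,1]<.04)&(abs(P[:,2]-.078)<.008); P=P[m]
    for _ in range(3):
        A=np.c_[P[:,:2],np.ones(len(P))];k=np.linalg.lstsq(A,P[:,2],rcond=None)[0]; r=P[:,2]-A@k; P=P[abs(r)<2.5*r.std()]
    print(nm,len(P),k.round(4))
  save(s,nm+"5.png")
print(manip.sense()["force"],manip.sense()["tcp_pos"])
E
python3 tilt.py
```

```text
tcp_pos: [0.4936, 0.0273, 0.1029]
force: [-0.8, 0.9, 10.6]
top 1238 [0.0007 0.0003 0.0785]
top 1075 [-0.0008 -0.0002  0.0793]
scene 514 [ 0.0006 -0.0007  0.0771]
scene 498 [0.0013 0.0005 0.0768]
[-2.11923211  0.42292257  9.539247  ] [0.49358797 0.02734003 0.10295219]
```

View pics/scene5.png

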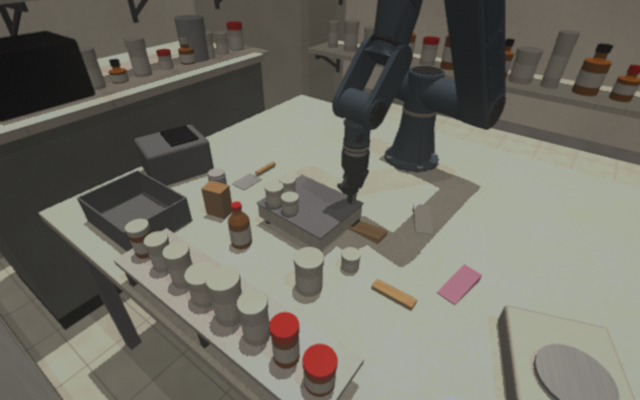

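The box is level within about 0.002 rad, and it didn't sink under 17 N. I'm now holding about 10 N. In the picture the fingers are at (350,195), the wedge is under the corner at (368,230), and the bystanders are where they started.

```bash
python3 -c "
from h import *
print(manip.sense()['force']);print(workorder.sign_off())"
```

```text
[-2.11923211  0.42292257  9.539247  ]
the job is handed in; nothing more can be done
None
```

I pushed the wedge thin end first under the short foot with the fingertips. I stopped when the push force rose from under 1 N to 6–8 N, then let go and pressed on the bare corner with the fingers shut. I handed the job in while still pressing with about 10 N.

**Last checks:**
- **Rocking:** the fingertips met the top at 78 mm. The corner gave only about 0.2 mm under up to 17.6 N, more than the 10 N asked for, so I eased back to 10 N. Unwedged it would have sunk 5–9 mm.
- **Level:** plane fits to depth from both cameras put the top level within about 0.002 rad.
- **Wedge:** it looked square to the box. By estimate, about 28 mm of it lies past the foot's outer edge; I could not see the thin end directly.
- **Surroundings:** in the pictures the box had not shifted, and neither had the other things.

No check failed. The tips briefly grazed the bench (about 1.7 N) during the approach, and I raised them. I did not measure the force on the wedge itself; that the foot bears on it follows from the corner not sinking.

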